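# Slide a loaded board carrier over the sill of a test dock until it latches

### The arm

A 6-joint arm with a two-finger parallel gripper is mounted at the origin on a cart in front of the work surface, level with it; the furniture and walls round the work are solid. World frame = base frame: x ahead of the robot, y to its left, z up, the work surface at z = 0. Lengths are in m, angles in rad, forces in N, time in s.
With the tool pointing down it reaches from about 0.325 to 0.775 m from the base axis. Payload 9.3 kg.
Tool frame: the origin (TCP) lies at the very end of the fingers, on their centre line; the grasp point (between the pads) lies 19 mm behind it; z points along the fingers, y is the line along which they close (so a half turn about z gives the same grasp; the last joint's range is limited). The gripper opens to 85 mm and grips with 20 to 120 N. Pads are 22 mm wide; open, the fingers measure 114 mm over their backs; the gripper's body (76 mm by 85 mm) begins 54 mm behind the grasp point. The pads swing forward as they close: fully open they stand 13 mm farther back than shut.
Start: joints at [-1.47, 0.259, 0.021, 1.334, 0, 1.418], TCP at [0.138, -0.532, 0.231] pointing down, gripper open.
Joint ranges: [-3.04, 3.04], [-0.91, 1.82], [-1.04, 1.36], [-1.92, 1.95], [-1.52, 1.45], [-3.14, 3.14]. Speed limits (rad/s): [2.22, 2.22, 2.79, 3.14, 3.14, 3.14].

### API

Orientations are given as a 3x3 rotation matrix whose columns are the frame's x, y, z axes.
In Python, from cell import r, eyes, workorder gives the robot as it stands.
- The arm moves only by the tool carry_out, never from a script. Its argument "plan" is a list that holds one entry, the list of rows, each a list of 7 numbers: the closure in counts, from 0 (fully open) to 255 (shut), then the shift along the tool's x, y, z in cm, then the turn, a rotation vector about the tool's x, y, z in rad. In form: [[[gripper, dx, dy, dz, rx, ry, rz], ...]]. A call has 1 to 12 rows; each row is the pose to reach, as a shift and turn from the pose commanded when the call began, along the tool's axes at that moment; what a row does not reach only later rows make up. A row lasts 1/10 s, in which the tool goes at most 50 mm and 8.59 degrees, less where a joint would pass 70% of its speed; a pose out of reach is approached as far as the arm can. A call with a gripper value outside its range is refused whole. The fingers move at their own pace and stop on an object; "squeeze" is the grip in N (left out, the last holds). Time passes only in rows, so rows that repeat a pose let the fingers close. It gives the time, the measured TCP pose, the force, the opening and the grip force at its end, in the units of the state.
- r.get_state(): the state, without advancing time (a new reading comes with each control period).
- eyes.camera(name): name is "scene" or "top" or "wrist"; returns (picture, depth): 400x640x3 uint8, red, green, blue; 400x640 float32, m along the optical axis (not along the pixel's ray), 0 where there is no reading.
- eyes.get_calibration(name): a dict with "mtx" (3x3 intrinsics, pixels), "k1" (the pictures are not rectified: a ray, as slopes to the right and down, at radius r is drawn at 1 + k1 r^2 times it, then the intrinsics apply), "world_to_cam" (4x4, takes a point from world to camera coordinates). Camera axes: x right, y down, z forward; pixel columns grow to the right and rows downward; lengths in m; the calibration is good to about 2 mm. A picture is of the moment at which its call begins: read the wrist's pose just before it. get_calibration takes no time and is no camera call; for the wrist camera it gives the pose at the moment of the call.
- workorder.finish_job(): hands the job in; it is judged then, once.
The state is a dict: "t": time; "q": joint angles; "joint_vel": joint speeds; "effort": joint torques, N m; "tcp_pos": TCP position; "ee_rot": TCP orientation; "ft_force": force on the tool from outside, world axes, zero at the start; "moment": the same for the moment, N m; "finger_gap": finger opening in m; "finger_force": force on a finger pad.
Only numpy, scipy, OpenCV 4.12 (cv2) and the standard library are available. Lean on these libraries where they do the work, as an engineer would, in place of code of your own. Each camera call takes 0.05 s, during which the arm holds its last target. There are 200 camera calls.

### The job

Slide the board carrier up over the sill of the test dock, nose first, and on along the deck between the guide rails until the spring plunger drops into its socket and holds it there; then let go. The heat sink only rests on the board, so keep the carrier down on the surfaces and nearly level, do not let it catch on the sill, and press it home gently so that neither the heat sink shifts nor the contact pins are rammed. Leave the other things on the bench where they are.

Things in the scene. Friction and masses are not known exactly. Their poses are not given: they have to be found in the camera images.
- dock: test dock, fixed: dark steel deck 182 x 126 mm, top 6 mm above the bench. Origin: bench level, middle of its front edge (the sill, a square 6 mm step); x = way in, z up. Rails leave 93 mm, from x 28 to 131, flared to 110 at x 6. Steel lips from x 49 on overhang 4.5 mm a side, underside 15.5 mm above the bench. Grey head at the far end, clamped anywhere in a 14 mm range along x, unmeasured.
- carrier: board carrier, loose, about 0.5 kg: grey plate 140 (x) x 90 x 6 mm with a green board on it and an upright tab near its tail. Origin: middle of its underside; x = towards the nose (end with the steel strike block, which goes in first), z up. Strike: ramp up from the nose, socket centred 48 mm ahead of the origin; its top is 11 mm above the underside.
- carrier_nose (a point): middle of the carrier's lower nose edge, 70 mm ahead of its origin. Latched, it lies 119 to 133 mm past the sill (dock x), depending on where the head is clamped; at deck level, 6 mm above the bench.
- carrier_tab (a point): top middle of the carrier's aluminium tab, to hold it by: an upright plate 44 mm wide (carrier y), 8 mm thick (carrier x), 40 mm tall above the 6 mm plate; 58 mm behind the carrier's origin, 46 mm above its underside. The board's edge is 33 mm ahead of the tab.
- board_mid (a point): point on top of the board, fixed to the carrier (4 mm ahead of its origin, 2 mm to its right, 12 mm up), where the heat sink belongs: its origin starts within 3 mm of it.
- heat_sink: finned aluminium heat sink, 30 x 35 x 18 mm, 40 g, lying loose on the board. Origin: middle of its underside.
- plunger (a joint): black-knobbed spring plunger in the head's arm: height in m above its rest. 0 with nothing under it; the strike's ramp (from 20 mm before home) lifts it about 4 mm, and it drops back to 0 in the socket. The head's row of spring pins meets the nose 4 mm before home, pushes back with 8 N at home and bottoms 2 mm past it. The plunger adds about 5 N of drag, sliding friction 2 to 5 N.
- flux_bottle: white bottle with red neck and needle, 38 mm across, 118 mm tall, beside the dock; bystander. Origin: middle of its foot.
- tweezers: steel tweezers, 14 x 122 x 9 mm, lying beside the dock; bystander. Origin: middle of the underside.
- nose_pliers: nose pliers with blue handles, 48 x 156 x 13 mm, on the near side of the bench; bystander. Origin: middle of the underside.
- fuse_pack: small card box, 30 x 50 x 16 mm, left on the bench; bystander. Origin: middle of the underside.
Mind the look-alikes: they are no part of the job. Leave any blue look-alike of the heat_sink alone.

How it is judged:
On the way, in this order (a step that is already met when the one before it is completed fails the run):
1. the carrier's nose is over the sill, on the deck between the rails (x of carrier_nose in the frame of dock above 0.02 m and z of carrier_nose in the frame of dock above 0.004 m).
2. the carrier has slid in under the lips and its nose has lifted the plunger (x of carrier_nose in the frame of dock above 0.085 m and value of joint plunger above 0.002 m).
At the end, for the whole second after the job is handed in: The carrier lies flat on the deck (within 0.04 rad), nose at least 118 mm past the sill, the plunger dropped in its socket (within 2 mm of rest), the heat sink within 10 mm of its place on the board; the carrier at rest and let go, bystanders where they were (x of carrier_nose in the frame of dock above 0.118 m and value of joint plunger below 0.002 m and angle between carrier's own z axis and vertical below 0.04 rad and distance between heat_sink and board_mid below 0.01 m and linear speed of carrier below 0.01 m/s and distance of each of flux_bottle, tweezers, nose_pliers, fuse_pack from where it was at the start of the episode below 0.02 m); the robot touches nothing.
It fails at once if the carrier is pressed against the dock with more than 36 N (caught on the sill, jammed, or the pins rammed) (contact force between carrier and dock above 36 N).
It fails at once if the carrier is carried instead of slid: its middle is more than 18 mm above the bench (height (world z) of carrier above 0.018 m).
It fails at once if the carrier is tilted by more than 0.25 rad (angle between carrier's own z axis and vertical above 0.25 rad).
It fails at once if the heat sink slides more than 10 mm off its place on the board (distance between heat_sink and board_mid above 0.01 m).
It fails at once if a bystander is knocked over or pushed more than 20 mm (distance of any of flux_bottle, tweezers, nose_pliers, fuse_pack from where it was at the start of the episode above 0.02 m or angle between flux_bottle's own z axis and vertical above 0.4 rad).
It also fails if it takes over 48 s, if anything falls off the work surface, if the arm or the gripper's body presses on something with over 40 N, if the wrist force passes 120 N, or if a joint passes its speed limit or range.

## Working session

There is one attempt and no reset: what is moved stays moved. The work goes in short steps, Python scripts to look and compute and a tool call to move; the robot and the scene stay as the last step left them, time stands still between calls to the robot, and variables do not carry over. Pictures are saved under pics/ and viewed, at most 10 in all, crops included, and the job is handed in when it is done.

Besides the shell and the picture viewer there is one more tool, called after "Emit:" as name([rows], argument=value, ...), one row to a line, values as JSON. carry_out: Moves the arm, as the interface text tells. Its arguments: {"type":"object","properties":{"plan":{"type":"array"},"squeeze":{"type":"number"}},"required":["plan"]}

```bash
mkdir -p pics; ls; cat > h.py <<'E'
import numpy as np, cv2
from cell import r, eyes, workorder
def snap(name,fn):
    c=eyes.get_calibration(name); p,d=eyes.camera(name)
    cv2.imwrite(f'pics/{fn}.png',p[:,:,::-1]); np.savez(f'pics/{fn}.npz',d=d,M=c['mtx'],k=c['k1'],T=c['world_to_cam'],p=p)
def world(fn,u,v,z=None):
    f=np.load(f'pics/{fn}.npz'); M,k,T=f['M'],float(f['k']),f['T']
    s=cv2.undistortPoints(np.array([[[u,v]]],float),M,np.array([k,0,0,0,0.])).ravel()
    R,t=T[:3,:3],T[:3,3]; ray=R.T@np.array([*s,1]); o=-R.T@t
    l=float(f['d'][int(round(v)),int(round(u))]) if z is None else (z-o[2])/ray[2]
    return o+l*ray
E
python3 - <<'E'
from h import *
snap('top','top0');snap('scene','sc0')
print(r.get_state()['tcp_pos'],r.get_state()['ee_rot'])
E
```

```text
pics
[ 0.13808379 -0.5321145   0.23074166] [[ 9.67956531e-01  2.51117786e-01 -1.05904697e-04]
 [ 2.51117732e-01 -9.67955822e-01  1.18799433e-03]
 [ 1.95815439e-04 -1.17652142e-03 -9.99999289e-01]]
```

View pics/top0.png

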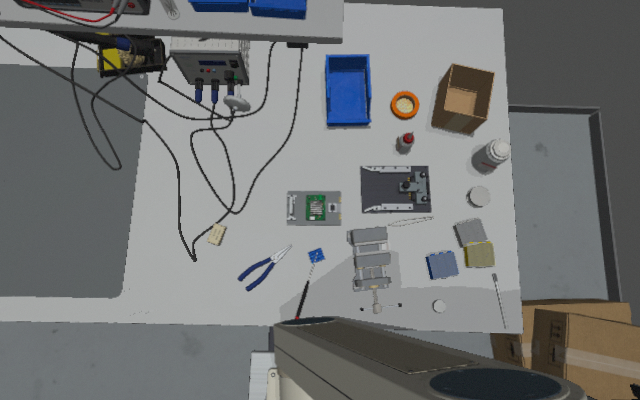

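View pics/sc0.png

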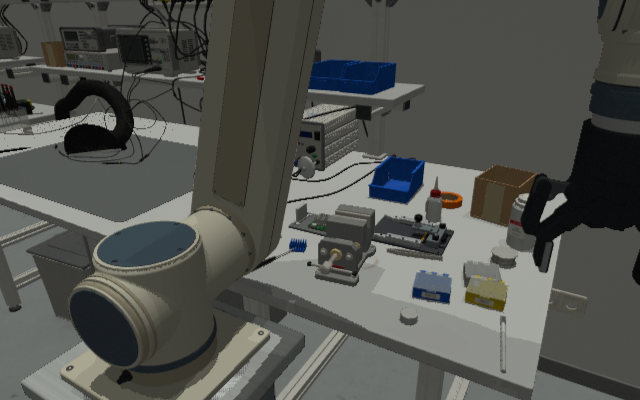

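The top view shows the carrier at about (314,208) with its tab on the left at (292,207). The dock is at (396,189) with its head on the right, and the bottle is at (405,142). I'll enlarge this area.

```bash
python3 - <<'E'
from h import *
p=cv2.imread('pics/top0.png')[150:230,280:440]
cv2.imwrite('pics/c0.png',cv2.resize(p,None,fx=5,fy=5,interpolation=cv2.INTER_CUBIC))
for u,v in [(292,207),(362,190),(330,222),(405,142)]: print(u,v,world('top0',u,v),world('top0',u,v,0))
E
```

```text
292 207 [0.49920918 0.07612688 0.04466224] [0.50670722 0.07843649 0.        ]
362 190 [ 0.55732469 -0.10388303  0.0064829 ] [ 0.55873716 -0.10468847  0.        ]
330 222 [ 0.46931308 -0.0216174   0.00930115] [ 0.47055147 -0.02203431  0.        ]
405 142 [ 0.67213682 -0.2040955   0.06920767] [ 0.6963676  -0.22038767  0.        ]
```

View pics/c0.png

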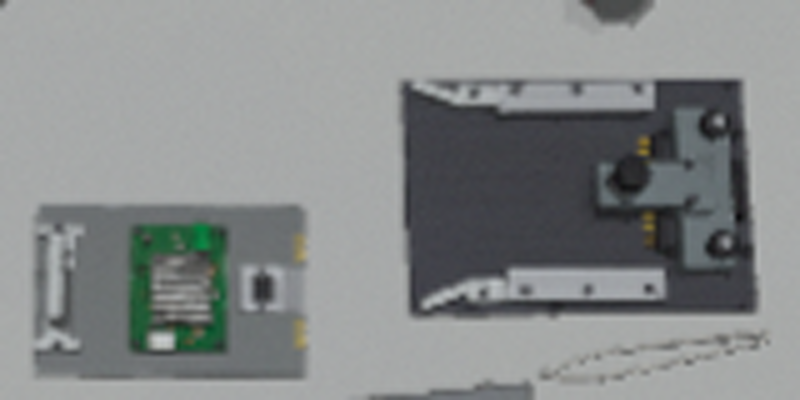

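The crop gives the deck corners at (402,81), (411,315), (742,79) and (756,312). The carrier plate corners are at (36,206), (35,377), (305,206) and (306,378), and the nose is to the right.

```bash
python3 - <<'E'
from h import *
def rect(px,z,L,W):
    P=np.array([world('top0',280+(u+.5)/5-.5,150+(v+.5)/5-.5,z)[:2] for u,v in px])
    tl,bl,tr,br=P
    print(P.round(4).tolist(), [round(float(np.linalg.norm(a)),4) for a in (tr-tl,br-bl,tl-bl,tr-br)])
    a=(tr-tl+br-bl); b=tl-bl+tr-br
    ang1=np.arctan2(a[1],a[0]); ang2=np.arctan2(b[1],b[0])-np.pi/2
    print('ctr',P.mean(0),'ang long',ang1,'short',ang2)
    return P.mean(0),ang1
rect([(402,81),(411,315),(742,79),(756,312)],.006,.182,.126)
rect([(36,206),(35,377),(305,206),(306,378)],.006,.14,.09)
E
```

```text
[[0.6232, -0.0979], [0.4972, -0.104], [0.631, -0.28], [0.505, -0.2846]] [0.1822, 0.1807, 0.1262, 0.126]
ctr [ 0.56410738 -0.19162127] ang long -1.52783501903321 short -1.5285272426282697
[[0.5482, 0.0936], [0.4582, 0.0899], [0.5533, -0.0475], [0.4624, -0.0499]] [0.1413, 0.1399, 0.0901, 0.0909]
ctr [0.50553121 0.02151899] ang long -1.5382458188323582 short -1.5372427044604369
```

```bash
cat >> h.py <<'E'
from scipy.spatial.transform import Rotation as Ro
def delta(pos,th,s=None):
    "row (cm, rad) from the present pose to pos, tool down, tool y = (sin th,-cos th)"
    s=s or r.get_state(); R=s['ee_rot']; c,n=np.cos(th),np.sin(th)
    W=np.array([[c,n,0],[n,-c,0],[0,0,-1.]])
    return np.r_[R.T@(np.array(pos)-s['tcp_pos'])*100, Ro.from_matrix(R.T@W).as_rotvec()].round(3)
E
python3 - <<'E'
from h import *
print(delta([.52,.06,.25],.0326))
f=np.load('pics/top0.npz')
for u,v in [(370,236),(370,258),(372,284),(377,308)]: print(world('top0',u,v))
E
```

```text
[ 5.1837e+01 -4.7726e+01 -1.8600e+00 -1.0000e-03 -0.0000e+00  2.2100e-01]
[ 0.42629552 -0.11049411  0.11111958]
[ 0.37594991 -0.11065254  0.11180703]
[ 0.31776352 -0.11918342  0.08703507]
[ 0.26345002 -0.1334827   0.07073643]
```

Emit:
carry_out([
  [[100,25,-24,-1.9,0,0,0.11],[175,51.8,-47.7,-1.9,0,0,0.221],[175,51.8,-47.7,-1.9,0,0,0.221],[175,51.8,-47.7,-1.9,0,0,0.221],[175,51.8,-47.7,-1.9,0,0,0.221],[175,51.8,-47.7,-1.9,0,0,0.221],[175,51.8,-47.7,-1.9,0,0,0.221],[175,51.8,-47.7,-1.9,0,0,0.221],[175,51.8,-47.7,-1.9,0,0,0.221],[175,51.8,-47.7,-1.9,0,0,0.221],[175,51.8,-47.7,-1.9,0,0,0.221],[175,51.8,-47.7,-1.9,0,0,0.221]],
])

```text
t: 1.3
tcp_pos: [0.4636, -0.0261, 0.2477]
ee_rot: [[0.999, 0.033, 0.0], [0.033, -0.999, -0.0], [0.0, 0.0, -1.0]]
ft_force: [0.3, -1.4, -0.1]
finger_gap: 0.0265
finger_force: 0.0
```

```bash
python3 - <<'E'
from h import *
snap('wrist','w1')
s=r.get_state();print(s['tcp_pos'],delta([.5036,.0795,.25],.0326,s))
E
```

```text
[ 0.4664671  -0.0209632   0.24751843] [ 4.083e+00 -9.903e+00 -2.160e-01 -3.000e-03 -2.000e-03  4.000e-03]
```

View pics/w1.png

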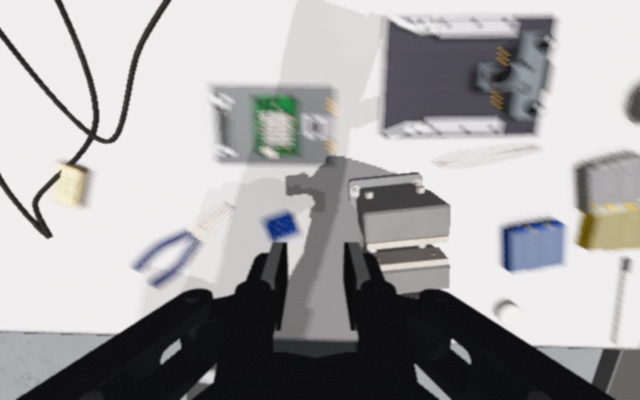

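The wrist view is motion-blurred, but it agrees with the top view: the carrier is at (273,125) with the tab at (225,120), and the dock is at (468,75). I'll go above the tab and measure there again.

Emit:
carry_out([
  [[175,3.5,-9.9,8,0,0,0],[175,3.5,-9.9,8,0,0,0],[175,3.5,-9.9,14,0,0,0],[175,3.5,-9.9,14,0,0,0],[175,3.5,-9.9,14,0,0,0],[175,3.5,-9.9,14,0,0,0],[175,3.5,-9.9,14,0,0,0],[175,3.5,-9.9,14,0,0,0],[175,3.5,-9.9,14,0,0,0]],
])

```text
t: 2.25
tcp_pos: [0.4954, 0.0713, 0.109]
ee_rot: [[0.999, 0.032, 0.002], [0.032, -0.999, -0.0], [0.002, 0.0, -1.0]]
ft_force: [0.4, -0.2, 0.6]
finger_gap: 0.0267
finger_force: 0.0
```

```bash
python3 - <<'E'
from h import *
snap('wrist','w2')
s=r.get_state();print(s['tcp_pos'],s['ee_rot'][:,1],delta([.5036,.0795,.016],.0326,s))
for u,v in [(58,273)]: print(world('top0',280+(u+.5)/5-.5,150+(v+.5)/5-.5,.046))
E
```

```text
[0.49518895 0.07134763 0.10875574] [ 3.19830614e-02 -9.99488404e-01  1.14475733e-04] [ 8.500e-01 -7.890e-01  9.277e+00  0.000e+00 -2.000e-03 -1.000e-03]
[0.50601713 0.07837019 0.046     ]
```

View pics/w2.png

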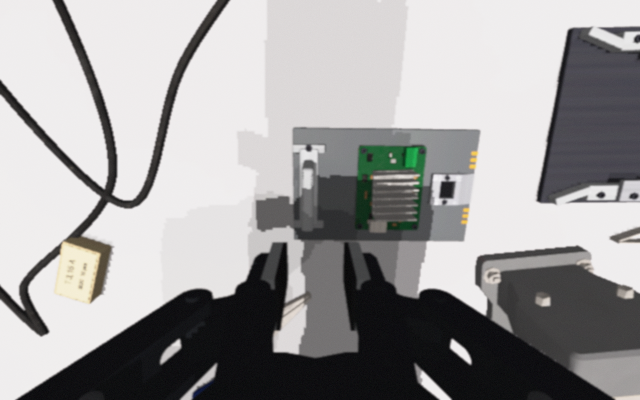

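This view is sharp. The plate corners are at (294,128), (480,130), (466,241) and (294,241), the tab is around (309,190), and the dock's sill corners are at (571,28) and (540,200).

```bash
python3 - <<'E'
from h import *
P=np.array([world('w2',*p,.006)[:2] for p in [(294,128),(294,241),(480,130),(466,241)]]);print(P.round(4).tolist())
tl,bl,tr,br=P;a=tr-tl+br-bl;b=tl-bl+tr-br
print('ctr',P.mean(0),np.arctan2(a[1],a[0]),np.arctan2(b[1],b[0])-np.pi/2,[np.linalg.norm(x) for x in (tr-tl,br-bl,tl-bl,tr-br)])
D=np.array([world('w2',*p,.006)[:2] for p in [(571,28),(540,200)]]);print(D,D.mean(0),np.linalg.norm(D[0]-D[1]))
print([world('w2',*p) for p in [(309,190),(309,170),(309,210)]])
E
```

```text
[[0.5512, 0.0876], [0.4608, 0.0863], [0.5541, -0.0502], [0.4653, -0.0543]]
ctr [0.50785632 0.01736351] -1.5441569803643378 -1.5410998230568953 [np.float64(0.13784360669236215), np.float64(0.1406727123764749), np.float64(0.09031352181317805), np.float64(0.08894959791830256)]
[[ 0.62401018 -0.10046541]
 [ 0.50189088 -0.10694574]] [ 0.56295053 -0.10370558] 0.12229111555430608
[array([0.51469107, 0.074849  , 0.04669844]), array([0.52766915, 0.07521686, 0.04560355]), array([0.50052726, 0.07449282, 0.04516421])]
```

Emit:
carry_out([
  [[175,1.0,-0.6,3,0,0,0],[175,1.0,-0.6,6,0,0,0],[175,1.0,-0.6,8,0,0,0],[175,1.0,-0.6,9.2,0,0,0],[175,1.0,-0.6,9.2,0,0,0],[175,1.0,-0.6,9.2,0,0,0],[200,1.0,-0.6,9.2,0,0,0],[210,1.0,-0.6,9.2,0,0,0],[220,1.0,-0.6,9.2,0,0,0],[235,1.0,-0.6,9.2,0,0,0],[255,1.0,-0.6,9.2,0,0,0],[255,1.0,-0.6,9.2,0,0,0]],
], squeeze=60)

```text
t: 3.5
tcp_pos: [0.5048, 0.078, 0.0164]
ee_rot: [[0.999, 0.032, 0.001], [0.032, -0.999, -0.0], [0.001, 0.0, -1.0]]
ft_force: [-1.2, 0.9, 6.4]
finger_gap: 0.0071
finger_force: 58.6
```

```bash
python3 - <<'E'
from h import *
s=r.get_state();print({k:np.round(s[k],4).tolist() for k in s})
E
```

```text
{'t': 3.5, 'q': [-0.0109, 0.3542, -0.4381, 0.7774, -0.0002, 3.0983], 'joint_vel': [0.0016, 0.0004, 0.0011, -0.0004, -0.0012, 0.0019], 'effort': [0.5379, -51.8206, 25.4324, -0.6142, 0.2049, -0.2749], 'tcp_pos': [0.5048, 0.078, 0.0164], 'ee_rot': [[0.9995, 0.0324, 0.001], [0.0324, -0.9995, -0.0002], [0.001, 0.0003, -1.0]], 'ft_force': [-1.2266, 0.8743, 6.4351], 'moment': [-0.1371, 0.3174, -0.2456], 'finger_force': 58.6304, 'finger_gap': 0.0071}
```

Emit:
carry_out([
  [[255,0,0,0,0,0,0],[255,0,0,0,0,0,0],[255,0,0,-0.2,0,0,0],[255,0,0,-0.4,0,0,0],[255,0,0,-0.6,0,0,0],[255,0,0,-0.8,0,0,0],[255,0,0,-0.9,0,0,0],[255,0,0,-0.9,0,0,0],[255,0,0,-0.9,0,0,0]],
], squeeze=110)

```text
t: 4.4
tcp_pos: [0.5045, 0.0782, 0.0246]
ee_rot: [[0.999, 0.033, -0.0], [0.033, -0.999, 0.0], [-0.0, -0.0, -1.0]]
ft_force: [-0.0, 0.1, -6.4]
finger_gap: 0.0063
finger_force: 107.2
```

```bash
python3 - <<'E'
from h import *
s=r.get_state();print({k:np.round(s[k],4).tolist() for k in ('tcp_pos','ft_force','moment','finger_gap','finger_force')})
snap('wrist','w3');snap('scene','s3')
a=cv2.imread('pics/w3.png');b=cv2.imread('pics/s3.png')[170:270,260:460]
cv2.imwrite('pics/m3.png',np.vstack([a[:, :],cv2.resize(b,(400,200),interpolation=cv2.INTER_CUBIC) if 0 else cv2.copyMakeBorder(cv2.resize(b,(400,200)),0,0,0,240,0)]))
E
```

```text
{'tcp_pos': [0.5045, 0.0782, 0.0246], 'ft_force': [-0.0358, 0.1062, -6.3623], 'moment': [0.3896, 0.0273, 0.0198], 'finger_gap': 0.0063, 'finger_force': 107.1664}
```

View pics/m3.png

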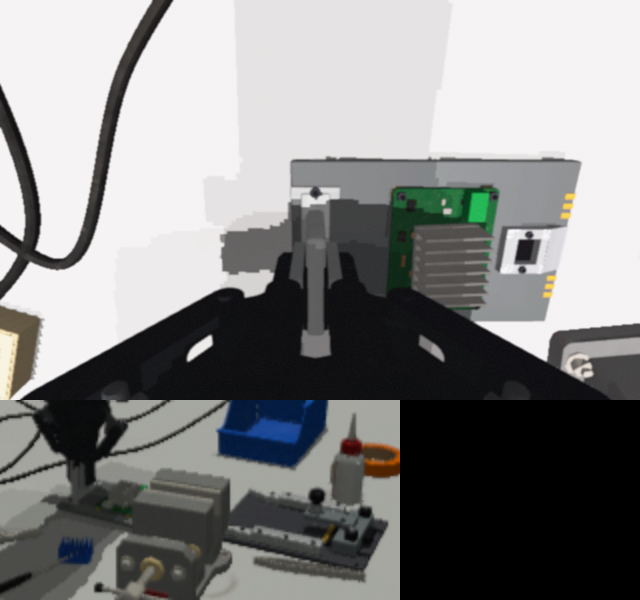

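The carrier is lifted, and the heat sink is still in place at (450,265). I'll check its pitch using depth.

```bash
python3 - <<'E'
from h import *
for reg in [((340,386),(170,185)),((510,565),(170,190)),((505,545),(290,312)),((505,560),(180,215))]:
    us=np.arange(*reg[0],4);vs=np.arange(*reg[1],3)
    P=np.array([world('w3',u,v) for u in us for v in vs]);print(np.median(P,0).round(4),P[:,2].std().round(4))
P=np.array([world('w3',u,v) for u in range(300,620,3) for v in (100,130)]);print('bench z',np.median(P[:,2]))
# corners
for z in (.0145,):
  P=np.array([world('w3',*p,z)[:2] for p in [(291,161),(580,161),(546,320)]]);print(P.round(4),np.linalg.norm(P[0]-P[1]),np.linalg.norm(P[2]-P[1]));a=P[1]-P[0];print(np.arctan2(a[1],a[0]))
s=r.get_state()
# planned: tool target so tab on dock axis with nose 10mm before sill (dock from top, tab actual = tcp)
E
```

```text
[0.5448 0.056  0.0133] 0.0006
[ 0.5459 -0.0285  0.013 ] 0.0155
[ 0.4788 -0.0367  0.0131] 0.0005
[ 0.5375 -0.028   0.0131] 0.0118
bench z -0.00035059978820202453
[[ 0.5511  0.0902]
 [ 0.5556 -0.0464]
 [ 0.4678 -0.0508]] 0.13659597420035768 0.08787511932211434
-1.5378507683162785
```

Carrier is level and its underside is about 7.5 mm up. Next I'll align it with the dock axis, stopping short of the sill.

Emit:
carry_out([
  [[255,0.3,0.2,-0.1,0,0,0],[255,0.8,0.5,-0.1,0,0,0],[255,1.4,0.9,-0.1,0,0,-0.003],[255,2.0,1.4,-0.1,0,0,-0.006],[255,2.7,1.9,-0.1,0,0,-0.009],[255,3.4,2.4,-0.1,0,0,-0.012],[255,4.0,2.8,-0.1,0,0,-0.012],[255,4.5,3.2,-0.1,0,0,-0.012],[255,4.8,3.4,-0.1,0,0,-0.012],[255,4.93,3.45,-0.1,0,0,-0.012],[255,4.93,3.45,-0.1,0,0,-0.012],[255,4.93,3.45,-0.1,0,0,-0.012]],
])

```text
t: 5.7
tcp_pos: [0.5546, 0.0455, 0.0256]
ee_rot: [[0.999, 0.045, -0.0], [0.045, -0.999, 0.0], [-0.0, -0.0, -1.0]]
ft_force: [0.2, -0.1, -7.1]
finger_gap: 0.0065
finger_force: 107.4
```

```bash
python3 - <<'E'
from h import *
snap('wrist','w4');snap('top','t4')
s=r.get_state();print(s['tcp_pos'],s['ee_rot'][:,1],s['ft_force'])
b=cv2.imread('pics/t4.png')[155:220,295:440]
a=cv2.imread('pics/w4.png')[0:330,180:640]
a=cv2.resize(a,None,fx=725/460,fy=725/460)[:275+0] if 0 else cv2.resize(a,(390,280))
b=cv2.resize(b,None,fx=5,fy=5,interpolation=cv2.INTER_CUBIC)
print(a.shape,b.shape)
cv2.imwrite('pics/m4.png',b); 
E
```

```text
[0.55467073 0.04548345 0.025713  ] [ 4.50300691e-02 -9.98985631e-01 -4.60642621e-05] [-0.02820705  0.43944051 -6.61815981]
(280, 390, 3) (325, 725, 3)
```

View pics/m4.png

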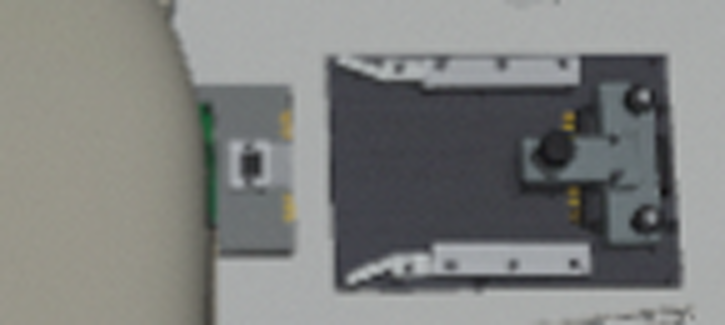

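View pics/w4.png

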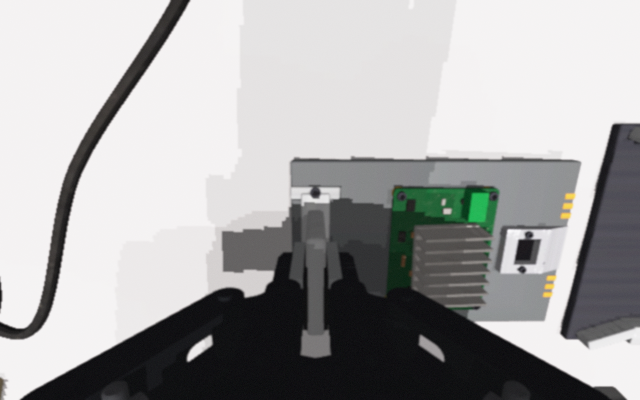

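The top crop shows the carrier's nose corners at (290,86) and (294,256), and the sill corners at (328,56) and (337,290). The inner lip edges run (430,87)–(578,82) and (434,243)–(588,241).

```bash
python3 - <<'E'
from h import *
W=lambda u,v,z=None: world('t4',295+(u+.5)/5-.5,155+(v+.5)/5-.5,z)
yaw=-1.528; ex=np.array([np.cos(yaw),np.sin(yaw)]); ey=np.array([-ex[1],ex[0]])
sill=(W(328,56,.006)+W(337,290,.006))[:2]/2
print('sill',sill)
D=lambda p:(np.array([(p[:2]-sill)@ex,(p[:2]-sill)@ey])*1000).round(1)
print('lip z',W(500,72),W(510,258))
for z in (.0175,.019):
  for p in [(430,87),(578,82),(434,243),(588,241)]: print(p,z,D(W(*p,z)))
for p in [(667,55),(681,287)]: print('far',D(W(*p,.006)))
for p in [(290,86),(294,256)]: print('nose',D(W(*p,.0145)))
print('strike',D(W(250,163,.0195)))
print('sock/plunger',D(W(553,150)),W(553,150))
sw=np.array([world('w4',*p,.006)[:2] for p in [(615,124),(564,336)]]);print(sw,D(sw[0]),D(sw[1]))
E
```

```text
sill [ 0.5602293  -0.10149783]
lip z [ 0.61460397 -0.18802712  0.01754782] [ 0.51519613 -0.19263298  0.01762992]
(430, 87) 0.0175 [51.4 42.7]
(578, 82) 0.0175 [129.8  44.9]
(434, 243) 0.0175 [ 50.  -40.7]
(588, 241) 0.0175 [130.2 -40.2]
(430, 87) 0.019 [51.2 42.3]
(578, 82) 0.019 [129.4  44.5]
(434, 243) 0.019 [ 49.8 -40.9]
(588, 241) 0.019 [129.8 -40.5]
far [181.3  62.5]
far [180.5 -63. ]
nose [-22.1  44.5]
nose [-22.5 -46.4]
strike [-44.6   2. ]
sock/plunger [104.3  -1.2] [ 0.56350258 -0.20577204  0.05946882]
[[ 0.62469431 -0.09839014]
 [ 0.50230325 -0.10567397]] [-0.3 64.5] [  1.7 -58.1]
```

Emit:
carry_out([
  [[255,0.1,0.3,0,0,0,0],[255,0.1,0.8,0,0,0,0],[255,0.1,1.4,0,0,0,0],[255,0.1,2.0,0,0,0,0],[255,0.1,2.6,0,0,0,0],[255,0.1,3.2,0,0,0,0],[255,0.1,3.8,0,0,0,0],[255,0.1,4.4,0,0,0,0],[255,0.1,4.9,0,0,0,0],[255,0.1,5.2,0,0,0,0],[255,0.1,5.3,0,0,0,0],[255,0.1,5.3,0,0,0,0]],
])

```text
t: 7.0
tcp_pos: [0.5579, -0.0078, 0.0255]
ee_rot: [[0.999, 0.044, -0.001], [0.044, -0.999, -0.0], [-0.001, 0.0, -1.0]]
ft_force: [-1.4, 0.9, -6.4]
finger_gap: 0.0061
finger_force: 107.8
```

```bash
python3 - <<'E'
from h import *
s=r.get_state();print(s['tcp_pos'],s['ft_force'],s['moment'])
snap('wrist','w5')
E
```

```text
[ 0.55794739 -0.00780538  0.02551984] [-1.36503086  0.8890196  -6.44530923] [ 0.48105491  0.41979666 -0.19828509]
```

View pics/w5.png

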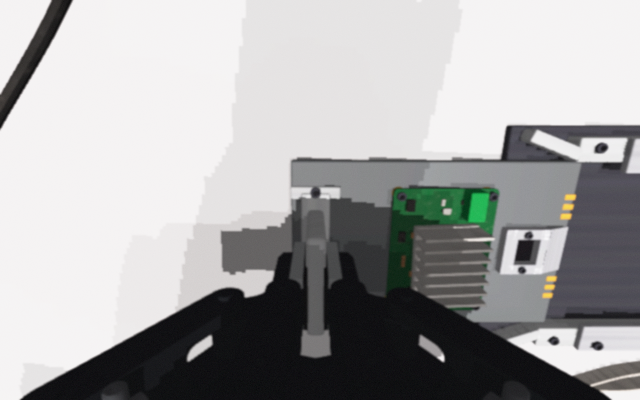

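The nose is over the deck at (580,240). The small Fx of −1.4 N together with Mz suggests the nose is touching the +y rail, so I'll shift back 1.5 mm and lower gently.

Emit:
carry_out([
  [[255,-0.05,0,0,0,0,0],[255,-0.1,0,0,0,0,0],[255,-0.15,0,0.05,0,0,0],[255,-0.15,0,0.1,0,0,0],[255,-0.15,0,0.15,0,0,0],[255,-0.15,0,0.2,0,0,0],[255,-0.15,0,0.2,0,0,0],[255,-0.15,0,0.2,0,0,0]],
])

```text
t: 7.85
tcp_pos: [0.5568, -0.0077, 0.0237]
ee_rot: [[0.999, 0.045, 0.0], [0.045, -0.999, 0.0], [0.0, 0.0, -1.0]]
ft_force: [0.3, -0.2, -6.8]
finger_gap: 0.0063
finger_force: 107.9
```

```bash
python3 - <<'E'
from h import *
s=r.get_state();print(s['tcp_pos'],s['ft_force'],s['moment'])
E
```

```text
[ 0.55683279 -0.00766516  0.02368466] [ 0.32139071 -0.19951141 -6.76007568] [ 0.38527999  0.00464706 -0.01468016]
```

Emit:
carry_out([
  [[255,-0.03,0,0.05,0,0,0],[255,-0.03,0,0.1,0,0,0],[255,-0.03,0,0.1,0,0,0],[255,-0.03,0,0.1,0,0,0]],
])

```text
t: 8.25
tcp_pos: [0.5566, -0.0076, 0.0228]
ee_rot: [[0.999, 0.045, 0.0], [0.045, -0.999, 0.0], [0.0, -0.0, -1.0]]
ft_force: [0.9, 1.6, -4.9]
finger_gap: 0.0064
finger_force: 108.2
```

```bash
python3 - <<'E'
from h import *
s=r.get_state();print(s['tcp_pos'],s['ft_force'],s['moment'])
E
```

```text
[ 0.5566294  -0.00763465  0.02282768] [ 0.86702457  1.61871255 -4.89964655] [ 0.40775439 -0.02094532  0.02953707]
```

Emit:
carry_out([
  [[255,0,0.2,0,0,0,0],[255,0,0.5,0,0,0,0],[255,0,0.8,0,0,0,0],[255,0,1.1,0,0,0,0],[255,0,1.4,0,0,0,0],[255,0,1.7,0,0,0,0],[255,0,2.0,0,0,0,0],[255,-0.01,2.3,0,0,0,0],[255,-0.01,2.5,0,0,0,0],[255,-0.01,2.5,0,0,0,0]],
], squeeze=45)

```text
t: 9.25
tcp_pos: [0.5576, -0.0332, 0.0226]
ee_rot: [[0.999, 0.044, -0.0], [0.044, -0.999, -0.001], [-0.0, 0.001, -1.0]]
ft_force: [-0.3, -1.3, -5.0]
finger_gap: 0.0063
finger_force: 108.2
```

```bash
python3 - <<'E'
from h import *
s=r.get_state();print(s['tcp_pos'],s['ft_force'],s['moment'])
E
```

```text
[ 0.55756133 -0.03319153  0.02262317] [-0.25310863 -1.33966763 -4.95308162] [-0.05488179 -0.1448347  -0.00479604]
```

Emit:
carry_out([
  [[255,0,0.2,0,0,0,0],[255,0,0.5,0,0,0,0],[255,0,0.8,0,0,0,0],[255,0,1.1,0,0,0,0],[255,0,1.4,0,0,0,0],[255,0,1.7,0,0,0,0],[255,0,2.0,0,0,0,0],[255,-0.01,2.3,0,0,0,0],[255,-0.01,2.5,0,0,0,0],[255,-0.01,2.5,0,0,0,0]],
])

```text
t: 10.25
tcp_pos: [0.5586, -0.0582, 0.0227]
ee_rot: [[0.999, 0.044, 0.0], [0.044, -0.999, -0.001], [-0.0, 0.001, -1.0]]
ft_force: [-0.4, -1.2, -5.7]
finger_gap: 0.0063
finger_force: 108.2
```

```bash
python3 - <<'E'
from h import *
s=r.get_state();print(s['tcp_pos'],s['ft_force'],s['moment'])
E
```

```text
[ 0.55859112 -0.0581741   0.02266   ] [-0.3713894  -1.20871954 -5.7012466 ] [-0.08557544 -0.10451178  0.01480733]
```

Emit:
carry_out([
  [[255,0,0.2,0,0,0,0],[255,0,0.5,0,0,0,0],[255,0,0.8,0,0,0,0],[255,0,1.1,0,0,0,0],[255,0,1.4,0,0,0,0],[255,0,1.7,0,0,0,0],[255,0,2.0,0,0,0,0],[255,0,2.2,0,0,0,0],[255,0,2.4,0,0,0,0]],
])

```text
t: 11.15
tcp_pos: [0.5596, -0.0818, 0.0227]
ee_rot: [[0.999, 0.045, -0.0], [0.045, -0.999, 0.0], [-0.0, -0.0, -1.0]]
ft_force: [0.5, 2.1, -3.4]
finger_gap: 0.0065
finger_force: 108.5
```

Emit:
carry_out([
  [[255,0,0.15,0,0,0,0],[255,0,0.3,0,0,0,0],[255,0,0.45,0,0,0,0],[255,0,0.6,0,0,0,0],[255,0,0.6,0,0,0,0]],
])

```text
t: 11.65
tcp_pos: [0.5598, -0.0872, 0.0227]
ee_rot: [[0.999, 0.045, -0.0], [0.045, -0.999, 0.001], [0.0, -0.001, -1.0]]
ft_force: [0.1, 4.9, -2.3]
finger_gap: 0.0062
finger_force: 108.5
```

```bash
python3 - <<'E'
from h import *
s=r.get_state();print(s['tcp_pos'],s['ft_force'],s['moment'])
E
```

```text
[ 0.55982016 -0.08716078  0.0227073 ] [ 0.13201469  4.85494153 -2.34362612] [ 0.95481639 -0.07638299  0.04011431]
```

Emit:
carry_out([
  [[255,0,0.15,0,0,0,0],[255,0,0.3,0,0,0,0],[255,0,0.4,0,0,0,0],[255,0,0.4,0,0,0,0]],
])

```text
t: 12.05
tcp_pos: [0.56, -0.0911, 0.0227]
ee_rot: [[0.999, 0.045, -0.0], [0.045, -0.999, 0.001], [0.0, -0.001, -1.0]]
ft_force: [0.4, 4.6, -2.5]
finger_gap: 0.0058
finger_force: 108.5
```

Emit:
carry_out([
  [[255,0,0.1,0,0,0,0],[255,0,0.2,0,0,0,0],[255,0,0.2,0,0,0,0]],
])

```text
t: 12.35
tcp_pos: [0.56, -0.0928, 0.0227]
ee_rot: [[0.999, 0.045, -0.0], [0.045, -0.999, 0.002], [-0.0, -0.002, -1.0]]
ft_force: [-0.2, 7.0, -1.9]
finger_gap: 0.0061
finger_force: 108.8
```

Emit:
carry_out([
  [[255,0,0.1,0,0,0,0],[255,0,0.2,0,0,0,0],[255,0,0.2,0,0,0,0]],
])

```text
t: 12.65
tcp_pos: [0.5602, -0.0954, 0.0226]
ee_rot: [[0.999, 0.045, -0.0], [0.045, -0.999, 0.0], [-0.0, -0.0, -1.0]]
ft_force: [-0.2, 4.4, -3.0]
finger_gap: 0.0062
finger_force: 108.5
```

Emit:
carry_out([
  [[255,0,0.1,0,0,0,0],[255,0,0.1,0,0,0,0]],
])

```text
t: 12.85
tcp_pos: [0.5602, -0.0966, 0.0226]
ee_rot: [[0.999, 0.045, -0.0], [0.045, -0.999, 0.0], [-0.0, -0.0, -1.0]]
ft_force: [-0.4, 4.9, -3.2]
finger_gap: 0.0066
finger_force: 108.4
```

Emit:
carry_out([
  [[255,0,0.1,0,0,0,0],[255,0,0.1,0,0,0,0]],
])

```text
t: 13.05
tcp_pos: [0.5603, -0.0976, 0.0227]
ee_rot: [[0.999, 0.045, -0.0], [0.045, -0.999, -0.0], [-0.0, 0.0, -1.0]]
ft_force: [-0.3, 4.5, -2.9]
finger_gap: 0.0062
finger_force: 108.4
```

Emit:
carry_out([
  [[255,0,0.1,0,0,0,0],[255,0,0.1,0,0,0,0]],
])

```text
t: 13.25
tcp_pos: [0.5604, -0.0987, 0.0226]
ee_rot: [[0.999, 0.045, -0.0], [0.045, -0.999, -0.0], [-0.0, 0.0, -1.0]]
ft_force: [-0.7, 3.9, -4.1]
finger_gap: 0.0058
finger_force: 108.4
```

Emit:
carry_out([
  [[255,0,0.1,0,0,0,0],[255,0,0.1,0,0,0,0]],
])

```text
t: 13.45
tcp_pos: [0.5604, -0.0997, 0.0227]
ee_rot: [[0.999, 0.045, -0.0], [0.045, -0.999, -0.0], [-0.0, 0.0, -1.0]]
ft_force: [-0.1, 4.4, -3.3]
finger_gap: 0.0063
finger_force: 108.4
```

Emit:
carry_out([
  [[255,0,0.1,0,0,0,0],[255,0,0.1,0,0,0,0]],
])

```text
t: 13.65
tcp_pos: [0.5604, -0.1001, 0.0227]
ee_rot: [[0.999, 0.045, -0.0], [0.045, -0.999, 0.001], [-0.0, -0.001, -1.0]]
ft_force: [-0.4, 7.3, -1.9]
finger_gap: 0.0065
finger_force: 108.6
```

```bash
python3 - <<'E'
from h import *
snap('scene','s6')
print(r.get_state()['ft_force'])
a=cv2.imread('pics/s6.png')[200:270,330:470];b=cv2.imread('pics/sc0.png')[200:270,330:470]
cv2.imwrite('pics/m6.png',cv2.resize(np.hstack([b,a]),(800,200),interpolation=cv2.INTER_CUBIC))
E
```

```text
[-0.99865258  6.47478815 -2.87509007]
```

Emit:
carry_out([
  [[255,0,0.1,0,0,0,0],[255,0,0.1,0,0,0,0]],
])

```text
t: 13.9
tcp_pos: [0.5604, -0.1009, 0.0227]
ee_rot: [[0.999, 0.045, -0.0], [0.045, -0.999, 0.001], [0.0, -0.001, -1.0]]
ft_force: [-0.5, 9.1, -2.0]
finger_gap: 0.0063
finger_force: 108.8
```

Emit:
carry_out([
  [[255,0,0.1,0,0,0,0],[255,0,0.1,0,0,0,0]],
])

```text
t: 14.1
tcp_pos: [0.5604, -0.1017, 0.0227]
ee_rot: [[0.999, 0.045, -0.0], [0.045, -0.999, 0.002], [-0.0, -0.002, -1.0]]
ft_force: [-0.5, 10.0, -1.1]
finger_gap: 0.0067
finger_force: 108.9
```

Emit:
carry_out([
  [[255,0,0.05,0,0,0,0],[255,0,0.05,0,0,0,0]],
])

```text
t: 14.3
tcp_pos: [0.5604, -0.1019, 0.0228]
ee_rot: [[0.999, 0.046, -0.0], [0.046, -0.999, 0.002], [0.0, -0.002, -1.0]]
ft_force: [-1.3, 11.6, -1.6]
finger_gap: 0.0061
finger_force: 109.0
```

Emit:
carry_out([
  [[255,0,0.06,0,0,0,0],[255,0,0.06,0,0,0,0]],
])

```text
t: 14.5
tcp_pos: [0.5604, -0.1024, 0.0228]
ee_rot: [[0.999, 0.046, -0.0], [0.046, -0.999, 0.002], [-0.0, -0.002, -1.0]]
ft_force: [-0.6, 11.0, -0.2]
finger_gap: 0.0062
finger_force: 109.0
```

Emit:
carry_out([
  [[255,0,0.06,0,0,0,0],[255,0,0.06,0,0,0,0]],
])

```text
t: 14.7
tcp_pos: [0.5604, -0.1029, 0.0228]
ee_rot: [[0.999, 0.046, -0.0], [0.046, -0.999, 0.003], [0.0, -0.003, -1.0]]
ft_force: [-0.8, 11.7, 0.1]
finger_gap: 0.0063
finger_force: 109.0
```

```bash
python3 - <<'E'
from h import *
snap('scene','s7');snap('top','t7')
print(r.get_state()['ft_force'],r.get_state()['tcp_pos'])
c=[cv2.imread(f'pics/{n}.png')[205:265,370:460] for n in ('sc0','s6','s7')]
cv2.imwrite('pics/m7.png',cv2.resize(np.hstack(c),(798,178),interpolation=cv2.INTER_CUBIC))
E
```

```text
[-0.2009936  13.38582336 -0.36747029] [ 0.56041983 -0.10282456  0.02276301]
```

View pics/m7.png

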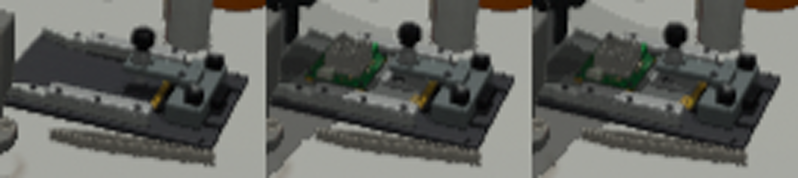

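Compared with the first panel, the knob (near (675,33) in the third) still sits higher, so the plunger hasn't dropped yet. From here I'll follow the knob height numerically.

```bash
cat >> h.py <<'E'
def knob(fn):
    g=cv2.imread(f'pics/{fn}.png',0)[207:227,408:430].astype(float)
    w=np.clip(60-g,0,None); w[12:]=0
    return (w.sum(1)@np.arange(20)/w.sum()).round(2), (w.sum(0)@np.arange(22)/w.sum()).round(2)
E
python3 -c "
from h import *
for n in ('sc0','s3','s6','s7'): print(n,knob(n))"
```

```text
sc0 (np.float64(9.69), np.float64(10.12))
s3 (np.float64(9.68), np.float64(10.12))
s6 (np.float64(8.95), np.float64(10.3))
s7 (np.float64(9.14), np.float64(10.22))
```

Emit:
carry_out([
  [[255,0,0.06,0,0,0,0],[255,0,0.06,0,0,0,0]],
])

```text
t: 15.0
tcp_pos: [0.5605, -0.1036, 0.0228]
ee_rot: [[0.999, 0.046, -0.0], [0.046, -0.999, 0.002], [0.0, -0.002, -1.0]]
ft_force: [-0.7, 10.7, -0.4]
finger_gap: 0.0061
finger_force: 108.8
```

Emit:
carry_out([
  [[255,0,0.06,0,0,0,0],[255,0,0.06,0,0,0,0]],
])

```text
t: 15.2
tcp_pos: [0.5605, -0.1041, 0.0228]
ee_rot: [[0.999, 0.046, -0.0], [0.046, -0.999, 0.002], [0.0, -0.002, -1.0]]
ft_force: [0.1, 10.8, -0.4]
finger_gap: 0.0062
finger_force: 109.0
```

```bash
python3 -c "
from h import *
snap('scene','s8');print(knob('s8'));s=r.get_state();print(s['ft_force'],s['tcp_pos'])"
```

```text
(np.float64(9.71), np.float64(10.09))
[-1.03819559 11.58655647 -0.13903197] [ 0.56051899 -0.10412249  0.02277807]
```

The knob is back at its rest height, so the plunger has dropped in. I'll ease the push, release and rise.

Emit:
carry_out([
  [[255,0,-0.04,0,0,0,0],[255,0,-0.08,0,0,0,0],[235,0,-0.08,0,0,0,0],[225,0,-0.08,0,0,0,0],[210,0,-0.08,0,0,0,0],[190,0,-0.08,0,0,0,0],[175,0,-0.08,0,0,0,0],[175,0,-0.08,0,0,0,0],[175,0,-0.08,0,0,0,0]],
])

```text
t: 16.15
tcp_pos: [0.5607, -0.1049, 0.0228]
ee_rot: [[0.999, 0.045, 0.0], [0.045, -0.999, -0.0], [0.0, 0.0, -1.0]]
ft_force: [-0.4, 1.1, -0.7]
finger_gap: 0.027
finger_force: 0.0
```

```bash
python3 -c "
from h import *
snap('scene','s9');print(knob('s9'));s=r.get_state();print(s['ft_force'],s['tcp_pos'],s['finger_gap'],s['finger_force'])"
```

```text
(np.float64(9.69), np.float64(10.11))
[-0.97131567 -0.1932493  -0.26025053] [ 0.56071372 -0.10485938  0.0227468 ] 0.02654793017515252 0.0
```

Released, and the plunger is at rest. Next I'll lift clear.

Emit:
carry_out([
  [[175,0,0,-0.5,0,0,0],[175,0,0,-2,0,0,0],[175,0,0,-4,0,0,0],[175,0,0,-7,0,0,0],[175,0,0,-11,0,0,0],[175,0,0,-14,0,0,0],[175,-4,0,-14,0,0,0],[175,-8,0,-14,0,0,0],[175,-8,0,-14,0,0,0],[175,-8,0,-14,0,0,0]],
])

```text
t: 17.2
tcp_pos: [0.4804, -0.1084, 0.1636]
ee_rot: [[0.999, 0.044, 0.002], [0.044, -0.999, -0.001], [0.002, 0.001, -1.0]]
ft_force: [-0.3, 0.1, 0.3]
finger_gap: 0.0265
finger_force: 0.0
```

```bash
python3 -c "
from h import *
snap('scene','s10');print(knob('s10'));snap('wrist','w10');s=r.get_state();print(s['ft_force'],s['tcp_pos'])
a=cv2.imread('pics/s9.png',0)[200:270,370:460].astype(int);b=cv2.imread('pics/s10.png',0)[200:270,370:460].astype(int)
print(abs(a-b).mean(), (abs(a-b)>40).sum())
# heat sink / board location in the wrist view by depth heights
f=np.load('pics/w10.npz');p=cv2.cvtColor(f['p'],cv2.COLOR_RGB2HSV)
m=(p[...,0]>45)&(p[...,0]<80)&(p[...,1]>120);v,u=np.nonzero(m);print('board px',u.min(),u.max(),v.min(),v.max())
P=np.array([world('w10',x,y) for y in range(0,260,2) for x in range(u.min(),u.max(),2)])
k=(P[:,2]>.031)&(P[:,2]<.042);print('sink top',k.sum(),P[k].min(0),P[k].max(0))
B=np.array([world('w10',x,y,.018) for x,y in zip(u,v)]);print('board',np.percentile(B,1,axis=0),np.percentile(B,99,axis=0))
"
```

```text
(np.float64(9.7), np.float64(10.14))
[ 0.37771699  0.1700429  -0.27713199] [ 0.48149651 -0.1085136   0.16310828]
11.342222222222222 665
board px 357 417 51 133
sink top 131 [ 0.54577153 -0.18347783  0.03141293] [ 0.58032938 -0.1519616   0.0364116 ]
board [ 0.5337213  -0.19053728  0.018     ] [ 0.59798718 -0.14162031  0.018     ]
```

```bash
python3 -c "
from h import *
print(workorder.finish_job())"
```

```text
the job is handed in; nothing more can be done
None
```

The carrier is latched in the dock with the plunger back at rest. The heat sink is within about 3 mm of its place, the gripper is clear, and I handed the job in at about 17 s; no verdict came back.

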